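# Dry a washed valve guard cap on the drying post

### The job

Take the washed metal guard cap out of the sloping cradle, turn it mouth-down and slip it over the thick drying post (not the slim one). Without dropping or ramming it, press it down so that its rim pushes the stiff black seat ring all the way to the hidden stop, hold it firmly against the stop for a moment (about 20 N), then let go and leave it sitting upright on the ring; do not disturb the other loose things on the bench.

Things in the scene. Friction and masses are not known exactly. Their poses are not given: they have to be found in the camera images.
- cap: plain metal guard cap, a hollow cup 120 mm long, outer diameter 58 mm (closed end bevelled to 40 mm over 10 mm), inner 52 mm, end wall 5 mm, about 0.3 kg. Origin: centre of the closed end's outside; z runs along the cap to the open mouth. It starts lying in the cradle, mouth roughly away from the robot and 20 degrees below level, its middle 66 mm above the bench; fingers can straddle it.
- cap_mouth (a point): centre of the cap's open mouth, in the plane of the rim, 120 mm along the cap's z axis from its origin
- cradle: fixed steel draining cradle, foot 150 x 85 x 8 mm; two rails 36 mm apart slope 20 degrees down along its x axis to a low stop plate at the cap's rim, 11 mm below the cap's axis. Above the foot nothing is wider than 50 mm. Origin: centre of the foot's underside; x points the way the cap's mouth points
- wide_stand: fixed drying stand with the thick post: foot disc diameter 104 mm, 12 mm high, steel post diameter 44 mm, straight up to 88 mm above the bench, then tapering to 18 mm at its top, 115 mm above the bench. Origin: centre of the foot's underside, on the post's axis, z up
- wide_stand_tip (a point): top of the thick post, on its axis, 115 mm above the bench
- seat_ring: black seat ring, diameter 76 mm, 8 mm thick, on the thick post; origin: centre of its upper face. It slides stiffly down the post (about 8 N) and stays where it is left. It starts 35 to 66 mm above the bench and has 15 to 30 mm to go down to a hidden solid stop, whose height differs each time (ring's upper face then 20 to 36 mm above the bench), so the stop can only be felt
- slim_stand: fixed drying stand for other parts: same foot and height, but its post is only 22 mm in diameter and its ring is fixed. Not to be used. Origin: centre of the foot's underside
- valve_stem: loose brass valve stem lying down, about 110 mm long, 30 mm high; origin under its middle, x along it; leave alone
- gasket: loose black rubber gasket puck, diameter 68 mm, 18 mm high; origin at the centre of its underside; leave alone
- gauge: loose round chrome gauge lying face up, diameter 62 mm, 26 mm high, with a 26 mm stub; origin at the centre of its underside; leave alone
- tag_holder: loose flat plastic tag holder 55 x 85 x 10 mm; origin at the centre of its underside; leave alone
Things that resemble listed ones, but are neither listed nor needed, are in the scene too. There is more than one size of the cap; the job needs the largest.

How it is judged:
On the way, in this order (a step that is already met when the one before it is completed fails the run):
1. the cap is mouth-down around the thick post, its rim below the post's top, with the seat ring not yet pushed down more than 8 mm (angle between cap's own z axis and vertical above 2.9 rad and horizontal distance between cap_mouth and wide_stand below 0.012 m and z of cap_mouth in the frame of wide_stand below 0.105 m and distance of seat_ring from where it was at the start of the episode below 0.008 m), for 0.1 s.
2. the cap, upright on the pushed-down ring and no longer moving, is held against the stop with over 13 N (the ring alone yields at about 8 N) (contact force between cap and seat_ring above 13 N and distance of seat_ring from where it was at the start of the episode above 0.012 m and angle between cap's own z axis and vertical above 3 rad and distance between cap_mouth and seat_ring below 0.007 m and linear speed of cap below 0.01 m/s), for 0.1 s.
At the end, for the whole second after the job is handed in: the cap stands mouth-down around the thick post within 4 degrees of upright, mouth centre within 6 mm of the post's axis and within 7 mm of the centre of the seat ring's upper face, the ring more than 12 mm below where it started, the cap at rest and released (angle between cap's own z axis and vertical above 3.07 rad and horizontal distance between cap_mouth and wide_stand below 0.006 m and distance between cap_mouth and seat_ring below 0.007 m and distance of seat_ring from where it was at the start of the episode above 0.012 m and linear speed of cap below 0.01 m/s); the robot touches nothing.
It fails at once if the cap is dropped or rammed onto the seat ring (more than 40 N between them) (contact force between cap and seat_ring above 40 N).
It fails at once if a bystander (valve stem, gasket, gauge or tag holder) is moved more than 25 mm (distance of any of valve_stem, gasket, gauge, tag_holder from where it was at the start of the episode above 0.025 m).
It also fails if it takes over 51 s, if anything falls off the work surface, if the arm or the gripper's body presses on something with over 40 N, if the wrist force passes 120 N, or if a joint passes its speed limit or range.

### The arm

A 6-joint arm with a two-finger parallel gripper is mounted at the origin on the work surface. World frame = base frame: x ahead of the robot, y to its left, z up, the work surface at z = 0. Lengths are in m, angles in rad, forces in N, time in s.
With the tool pointing down it reaches from about 0.375 to 0.9 m from the base axis. Payload 3.1 kg.
Tool frame: the origin (TCP) lies at the very end of the fingers, on their centre line; the grasp point (between the pads) lies 19 mm behind it (manip.hold_point_z is the distance from the TCP to the grasp point, in m); y points along the fingers, z is the direction in which the jaws open and shut, and the axes are right-handed (so a half turn about y gives the same grasp; the last joint's range is limited). The gripper opens to 85 mm and grips with 20 to 120 N. Pads are 22 mm wide; open, the fingers measure 114 mm over their backs; the gripper's body (76 mm by 85 mm) begins 54 mm behind the grasp point. The pads swing forward as they close: fully open they stand 13 mm farther back than shut.
Start: joints at [1.165, 0.527, 1.433, -0, 1.181, -0.178], TCP at [0.141, 0.609, 0.206] pointing down, gripper open.
Joint ranges: [-3.08, 3.08], [-0.75, 2.2], [0.22, 2.44], [-1.43, 4.57], [0, 2.65], [-2.85, 2.85]. Speed limits (rad/s): [2.79, 2.79, 3.14, 3.14, 3.14, 3.14].

### API

Orientations are given as a unit quaternion [x, y, z, w].
In Python, from station import manip, eyes, workorder gives the robot as it stands. The module is installed in compiled form; this text tells all that it offers.
- The arm moves only by the shell command python3 -m jog 'ROWS' [OPENING] [FORCE]. ROWS is JSON, a list of rows, each a list of 2 entries, a list of its own where there are three numbers: the shift along the tool's x, y, z in cm, then the turn about the tool's y in rad. A call has 1 to 20 rows; each row is the pose to reach, as a shift and turn from the pose commanded when the call began, along the tool's axes at that moment; what a row does not reach only later rows make up. A row lasts 1/12 s, in which the tool goes at most 41.7 mm and 7.16 degrees, less where a joint would pass 70% of its speed; a pose out of reach is approached as far as the arm can. A call with a gripper value outside its range is refused whole. OPENING is the finger opening in cm, from 0 to 8.54, set as the call begins (- or left out, the last holds). The fingers move at their own pace and stop on an object; FORCE is the grip in N (left out, the last holds). Time passes only in rows, so rows that repeat a pose let the fingers close. It gives the time, the measured TCP pose, the force and the opening at its end, in the units of the state.
- manip.sense(): the state, without advancing time (a new reading comes with each control period).
- eyes.snapshot(name): name is "scene" or "top"; returns a dict with "frame" (384x512x3 uint8, red, green, blue), "vfov" (degrees; the focal length in pixels is half the picture's height over the tangent of half this angle, whatever the lens; pixels are square), "cx", "cy" (the principal point, pixels), "rvec" (rotation vector, rad) and "tvec" (3), from world to camera coordinates, as OpenCV has them. Camera axes: x right, y down, z forward; pixel columns grow to the right and rows downward; lengths in m; the calibration is good to about 2 mm. A picture is of the moment at which its call begins. There is no depth.
- workorder.sign_off(): hands the job in, once; it reports no verdict.
The state is a dict: "t": time; "q": joint angles; "qd": joint speeds; "tau": joint torques, N m; "tcp_pos": TCP position; "tool_rot": TCP orientation; "force": force on the tool from outside, world axes, zero at the start; "ft_torque": the same for the moment, N m; "finger_gap": opening from 0.0 (shut) to 1.0 (fully open).
Only numpy, scipy, OpenCV 4.12 (cv2) and the standard library are available. Lean on these libraries where they do the work, as an engineer would, in place of code of your own. Each camera call takes 0.05 s, during which the arm holds its last target. There are 200 camera calls.

## Working session

There is one attempt and no reset: what is moved stays moved. The work goes in short steps, Python scripts to look and compute and a shell command to move; the robot and the scene stay as the last step left them, time stands still between calls to the robot, and variables do not carry over. Pictures are saved under pics/ and viewed, about 8 in all and at most 12, crops included, and the job is handed in when it is done.

```bash
ls; mkdir -p pics
cat > h.py <<'E'
import numpy as np, cv2
from station import manip, eyes, workorder
from scipy.spatial.transform import Rotation as R
def cam(s):
    f=192/np.tan(np.radians(s["vfov"])/2)
    K=np.array([[f,0,s["cx"]],[0,f,s["cy"]],[0,0,1.]])
    Rm=cv2.Rodrigues(np.array(s["rvec"],float))[0]; return K,Rm,np.array(s["tvec"],float).ravel()
def ray(s,uv):
    K,Rm,t=cam(s); d=Rm.T@np.linalg.inv(K)@[uv[0],uv[1],1]; return -Rm.T@t,d/np.linalg.norm(d)
def onplane(s,uv,z):
    o,d=ray(s,uv); return o+d*(z-o[2])/d[2]
def proj(s,p):
    K,Rm,t=cam(s); c=K@(Rm@np.array(p)+t); return c[:2]/c[2]
E
python3 - <<'E'
from h import *
for n in("scene","top"):
    s=eyes.snapshot(n); np.save(f"{n}.npy",s,allow_pickle=True)
    cv2.imwrite(f"pics/{n}0.png",cv2.resize(s["frame"][:,:,::-1],(800,600),interpolation=cv2.INTER_CUBIC))
    K,Rm,t=cam(s); print(n,K[0,0],s["cx"],s["cy"],-Rm.T@t,Rm[2], {k:v for k,v in s.items() if k not in("frame",)})
print(manip.sense(), manip.hold_point_z)
E
```

```text
pics
scene 381.3802837795518 260.29855096410137 188.14535055013275 [ 1.16367908 -0.17956204  0.72807412] [-0.67078324  0.22605128 -0.7063644 ] {'vfov': 53.44452318671468, 'cx': 260.29855096410137, 'cy': 188.14535055013275, 'rvec': array([ 1.96488018,  1.43950903, -0.58170801]), 'tvec': array([-0.19570437, -0.30781558,  1.33545229])}
top 447.2930251339143 253.57779026812037 188.8747100248388 [0.4733974  0.03463052 1.22226438] [ 0.08727193 -0.01001168 -0.99613422] {'vfov': 46.46274257965645, 'cx': 253.57779026812037, 'cy': 188.8747100248388, 'rvec': array([ 2.21050252, -2.15329991,  0.10744416]), 'tvec': array([0.00743334, 0.57866933, 1.17657177])}
{'t': 0.1, 'q': array([ 1.16447748e+00,  5.28369261e-01,  1.43379801e+00,  9.38799373e-06,
        1.18141201e+00, -1.78504518e-01]), 'qd': array([-0.00256499, -0.00260496, -0.0015071 ,  0.00158825, -0.00050783,
       -0.00080883]), 'tau': array([-2.79069791e-04, -4.43307388e+01, -1.78586340e+01, -3.08193439e-04,
        3.85303079e-03, -1.15512600e-05]), 'tcp_pos': array([0.14084277, 0.60819795, 0.20542637]), 'tool_rot': array([ 0.70319563, -0.08057709,  0.08016627, -0.70185227]), 'force': array([-0.88613674,  0.83618745, -0.67154729]), 'ft_torque': array([0.0090206 , 0.0595766 , 0.00112808]), 'finger_gap': 0.9986001494097339} 0.0187
```

View pics/scene0.png

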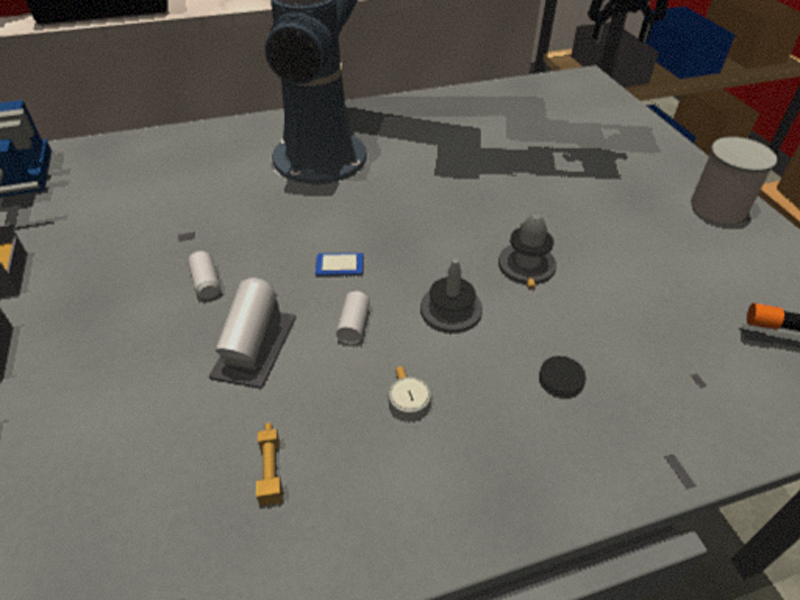

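View pics/top0.png

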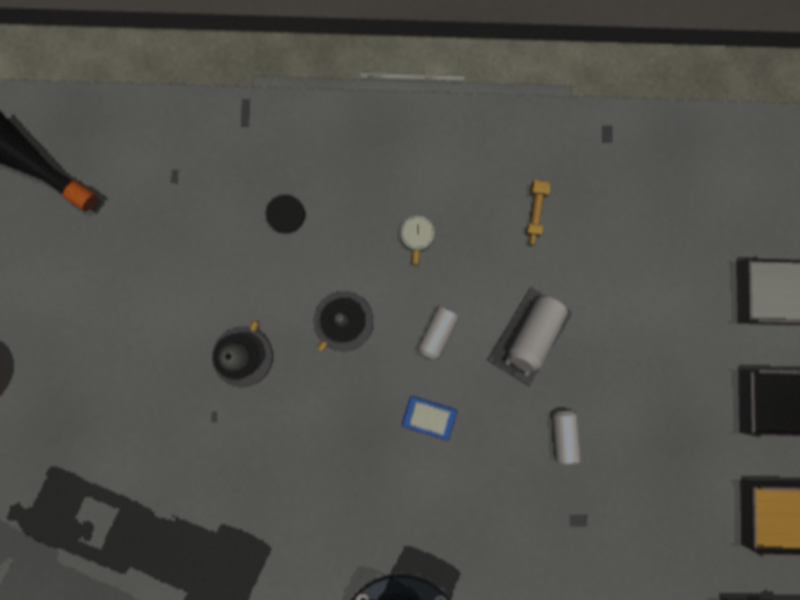

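The scene picture shows the cap in its cradle at (248,322), one small cap at (203,275) and another at (352,317). The thick stand is at (530,245), with a blunt cone and a raised ring, and the slim stand at (452,295). In the top picture the cap is at (537,335), the thick stand at (240,355) and the slim stand at (343,320).

Things that could be mistaken for the targets (scene pixels):
- **Cap:** (203,275) and (352,317) are both smaller and lie on the bench. I choose the one in the cradle, (248,322).
- **Post:** the stand at (452,295) is slim. I choose (530,245).

Next is one close composite crop to check both choices.

Run:
```python
from h import *
S={n:np.load(f"{n}.npy",allow_pickle=True).item() for n in("scene","top")}
def crop(n,u,v,w=100,h=75):
    f=S[n]["frame"][v-h//2:v-h//2+h,u-w//2:u-w//2+w,::-1]
    f=np.clip(f.astype(float)*1.6,0,255).astype(np.uint8)
    return cv2.resize(f,(400,300),interpolation=cv2.INTER_CUBIC)
print("crop origins: scene cap (109,170) stand(288,120); top cap(292,177) stand(105,190), scale4")
cv2.imwrite("pics/crop1.png",np.vstack([np.hstack([crop("scene",159,207),crop("scene",338,157)]),np.hstack([crop("top",342,214),crop("top",155,227)])]))
for n,(u,v,w,h) in {"scene":(159,207,60,80),"top":(342,214,80,80)}.items():
    g=S[n]["frame"].astype(int); m=((g.min(2)>95)).astype(np.uint8); 
    mm=np.zeros_like(m); mm[v-h//2:v+h//2,u-w//2:u+w//2]=m[v-h//2:v+h//2,u-w//2:u+w//2]
    c=max(cv2.findContours(mm,0,2)[0],key=cv2.contourArea); r=cv2.minAreaRect(c); M=cv2.moments(c)
    print(n,r,M["m10"]/M["m00"],M["m01"]/M["m00"],cv2.boxPoints(r).tolist())
    print(onplane(S[n],(r[0][0],r[0][1]),.066))
for n,uv in {"scene":(343,138.5),"top":(148.5,227.8)}.items(): print(n,"tip",onplane(S[n],uv,.115))
s=manip.sense(); print(R.from_quat(s["tool_rot"]).as_matrix().round(3))
```

```text
crop origins: scene cap (109,170) stand(288,120); top cap(292,177) stand(105,190), scale4
scene ((158.5, 206.5), (79.0, 59.0), 90.0) 154.022674060382 194.7479359211337 [[129.0, 167.0], [188.0, 167.0], [188.0, 246.0], [129.0, 246.0]]
[ 0.52281183 -0.21335872  0.066     ]
top ((346.3000183105469, 211.90000915527344), (18.335756301879883, 45.16857147216797), 26.56505012512207) 346.40292275574114 212.19299466481093 [[328.0, 228.0], [348.20001220703125, 187.60000610351562], [364.60003662109375, 195.80001831054688], [344.4000244140625, 236.20001220703125]]
[ 0.52127934 -0.21861467  0.066     ]
scene tip [0.46954958 0.28119972 0.115     ]
top tip [0.46743217 0.27937615 0.115     ]
[[ 0.974 -0.001  0.226]
 [-0.226 -0.002  0.974]
 [-0.    -1.    -0.002]]
```

View pics/crop1.png

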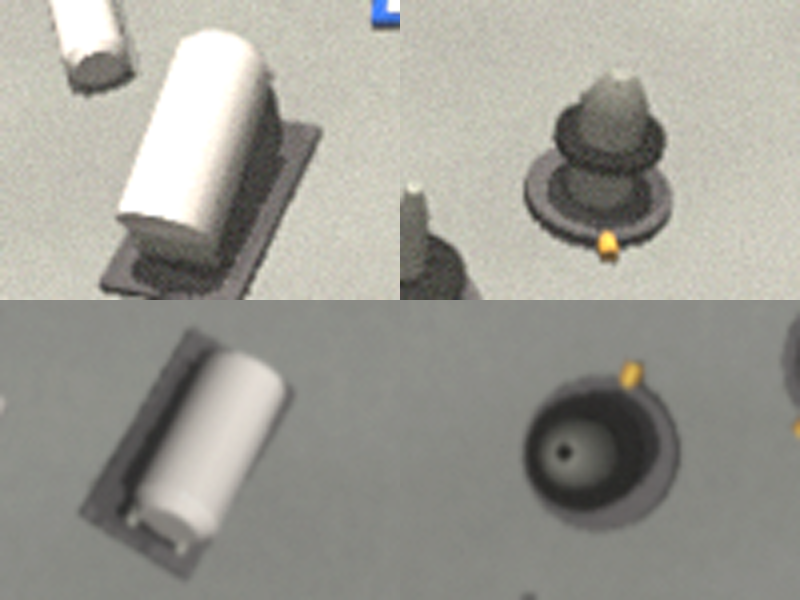

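The close crop shows the largest cap, with its bevelled closed end lower-left in the top view at (179,515) and its mouth at (257,373). The thick post carries the raised black ring, and its tip is at (565,452). Both choices hold. Now I'll turn pixels into positions.

Run:
```python
from h import *
S={n:np.load(f"{n}.npy",allow_pickle=True).item() for n in("scene","top")}
O={"sc":(109,170,0,0),"ss":(288,120,400,0),"tc":(292,177,0,300),"ts":(105,190,400,300)}
def P(k,u,v,z):
    o=O[k]; uv=(o[0]+(u-o[2]+.5)/4-.5,o[1]+(v-o[3]+.5)/4-.5); return onplane(S["scene" if k[0]=="s" else "top"],uv,z)
m=P("tc",257,373,.0455); c=P("tc",179,515,.083); print("cap mouth,shoulder",m,c,"len",np.linalg.norm(m-c),"yaw",np.arctan2(*(m-c)[[1,0]]))
mid=m+(c-m)*60/110; print("cap mid",mid)
a,b,d,e=[P("tc",*q,.008) for q in((192,330),(82,512),(188,580),(296,392))]
print("foot",(a+b+d+e)/4,"yaw",np.arctan2(*(a-b)[[1,0]]),np.arctan2(*(e-d)[[1,0]]))
print("sc mouth", P("sc",172,233,.0455))
print("foot disc top",P("ts",602,451,.012),"scene",P("ss",599,196,.012))
print("tip top",P("ts",565,452,.115),"scene",P("ss",620,76,.115))
print("ring: scene disc",[P("ss",611,133,z) for z in(.04,.05,.06,.066)])
for n in S: print(n,"disc fit")
```

```text
cap mouth,shoulder [ 0.56780557 -0.24815032  0.0455    ] [ 0.47297468 -0.18995989  0.083     ] len 0.11741071043195692 yaw -0.5503763282008164
cap mid [ 0.51607963 -0.21641009  0.06595455]
foot [ 0.51507788 -0.21163097  0.008     ] yaw -0.5288374009525314 -0.5124519027557108
sc mouth [ 0.56474416 -0.23770704  0.0455    ]
foot disc top [0.46847087 0.28443804 0.012     ] scene [0.47344674 0.28071553 0.012     ]
tip top [0.46769523 0.28583107 0.115     ] scene [0.46974727 0.2800088  0.115     ]
ring: scene disc [array([0.44248098, 0.30036941, 0.04      ]), array([0.45296238, 0.29339441, 0.05      ]), array([0.46344379, 0.28641941, 0.06      ]), array([0.46973263, 0.28223442, 0.066     ])]
scene disc fit
top disc fit
```

```bash
cat >> h.py <<'E'
def go(p,zdir=None):
    s=manip.sense(); A=R.from_quat(s["tool_rot"]).as_matrix(); d=(A.T@(np.array(p)-s["tcp_pos"]))*100
    r=0 if zdir is None else np.arctan2(A[1,2],A[0,2])-zdir
    print("shift",d.round(2),"turn",round((r+np.pi/2)%np.pi-np.pi/2,3),"dist",np.linalg.norm(d).round(1))
E
python3 - <<'E'
from h import *
go((.43,.2,.22)); go((.488,-.197,.22),1.041)
E
```

```text
shift [ 37.39  -1.41 -33.24] turn 0.0 dist 50.0
shift [ 52.    -1.34 -70.6 ] turn 0.302 dist 87.7
```

```bash
python3 -m jog '[[[37.4,-1.4,-33.2],0],[[37.4,-1.4,-33.2],0],[[37.4,-1.4,-33.2],0],[[37.4,-1.4,-33.2],0],[[37.4,-1.4,-33.2],0],[[37.4,-1.4,-33.2],0],[[37.4,-1.4,-33.2],0],[[52,-1.4,-70.6],0.1],[[52,-1.4,-70.6],0.2],[[52,-1.4,-70.6],0.302],[[52,-1.4,-70.6],0.302],[[52,-1.4,-70.6],0.302],[[52,-1.4,-70.6],0.302],[[52,-1.4,-70.6],0.302],[[52,-1.4,-70.6],0.302],[[52,-1.4,-70.6],0.302],[[52,-1.4,-70.6],0.302],[[52,-1.4,-70.6],0.302],[[52,-1.4,-70.6],0.302],[[52,-1.4,-70.6],0.302]]' 8.54 20
python3 - <<'E'
from h import *
print(manip.sense()["q"].round(2)); go((.488,-.197,.20),1.041)
E
```

```text
t: 1.77
tcp_pos: [0.4722, -0.1477, 0.2196]
tool_rot: [-0.682, 0.186, -0.185, 0.682]
force: [1.4, 0.7, 0.3]
finger_gap: 1.001
[-0.53  0.34  1.74  0.    1.07 -1.57]
shift [ 3.86  1.96 -3.45] turn -0.001 dist 5.5
```

```bash
python3 -m jog '[[[0,0,0],0],[[0,0,0],0],[[0,0,0],0],[[0,0,0],0]]'
python3 - <<'E'
from h import *
s=manip.sense(); go((.488,-.197,.13),1.041)
for n in("scene","top"):
    s=eyes.snapshot(n); np.save(f"{n}1.npy",s,allow_pickle=True)
f=[cv2.resize(np.clip(np.load(f"{n}1.npy",allow_pickle=True).item()["frame"][v:v+150,u:u+100,::-1]*1.5,0,255).astype(np.uint8),(400,600),interpolation=cv2.INTER_CUBIC) for n,u,v in(("scene",109,110),("top",292,140))]
cv2.imwrite("pics/a.png",np.hstack(f))
E
```

```text
t: 2.1
tcp_pos: [0.4712, -0.1441, 0.2194]
tool_rot: [-0.682, 0.186, -0.184, 0.683]
force: [-0.4, -0.4, -0.5]
finger_gap: 0.998
shift [ 4.14  8.93 -3.72] turn 0.001 dist 10.5
```

View pics/a.png

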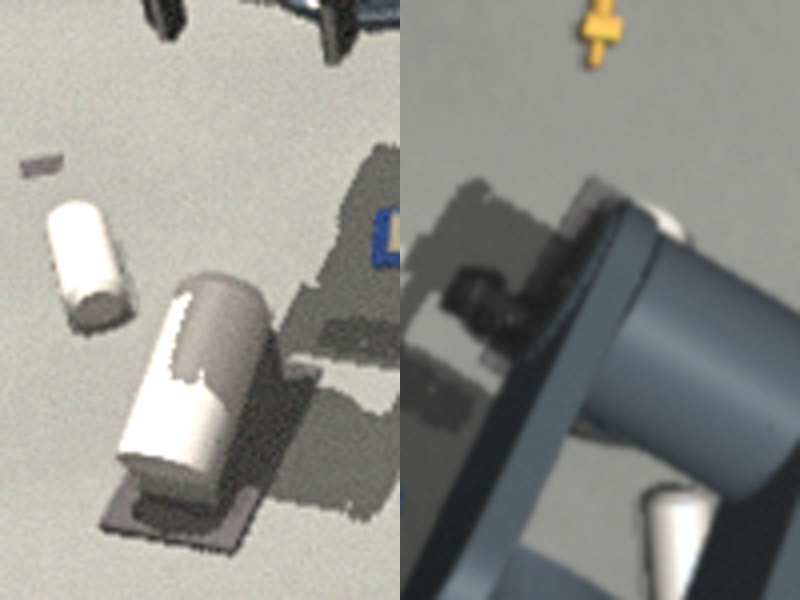

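The cap hasn't moved and the fingers are still short of it, because the last move had not finished. I'll move over the cap and down to just above it.

```bash
python3 -m jog '[[[4.1,5,-3.7],0],[[4.1,5,-3.7],0],[[4.1,8.0,-3.7],0],[[4.1,8.0,-3.7],0],[[4.1,8.0,-3.7],0],[[4.1,8.0,-3.7],0],[[4.1,8.0,-3.7],0]]'
python3 - <<'E'
from h import *
go((.488,-.197,.059),1.041)
s=eyes.snapshot("scene")
cv2.imwrite("pics/b.png",cv2.resize(np.clip(s["frame"][110:260,80:280,::-1]*1.5,0,255).astype(np.uint8),(800,600),interpolation=cv2.INTER_CUBIC))
E
```

```text
t: 2.78
tcp_pos: [0.4897, -0.1978, 0.1415]
tool_rot: [0.683, -0.184, 0.186, -0.682]
force: [0.6, 0.2, 0.3]
finger_gap: 0.998
shift [-0.21  8.25 -0.02] turn 0.001 dist 8.3
```

View pics/b.png

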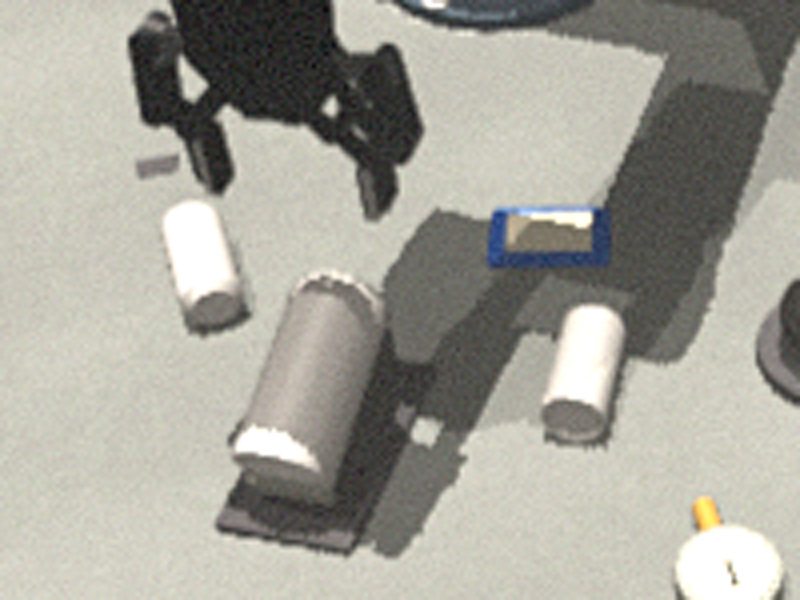

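The open fingertips at (218,185) and (377,215) straddle the line of the cap, whose closed end is at (335,285). I'll go down and watch the force.

```bash
python3 -m jog '[[[-0.2,2.5,0],0],[[-0.2,5,0],0],[[-0.2,6.5,0],0],[[-0.2,7.5,0],0],[[-0.2,8.2,0],0],[[-0.2,8.2,0],0],[[-0.2,8.2,0],0]]'
python3 - <<'E'
from h import *
go((.488,-.197,.059),1.041)
s=eyes.snapshot("scene")
cv2.imwrite("pics/c.png",cv2.resize(np.clip(s["frame"][130:243,100:250,::-1]*1.5,0,255).astype(np.uint8),(800,600),interpolation=cv2.INTER_CUBIC))
E
```

```text
t: 3.42
tcp_pos: [0.4878, -0.1975, 0.0584]
tool_rot: [0.683, -0.185, 0.185, -0.682]
force: [-0.3, 0.6, -0.6]
finger_gap: 1.002
shift [-0.01 -0.06  0.05] turn 0.0 dist 0.1
```

View pics/c.png

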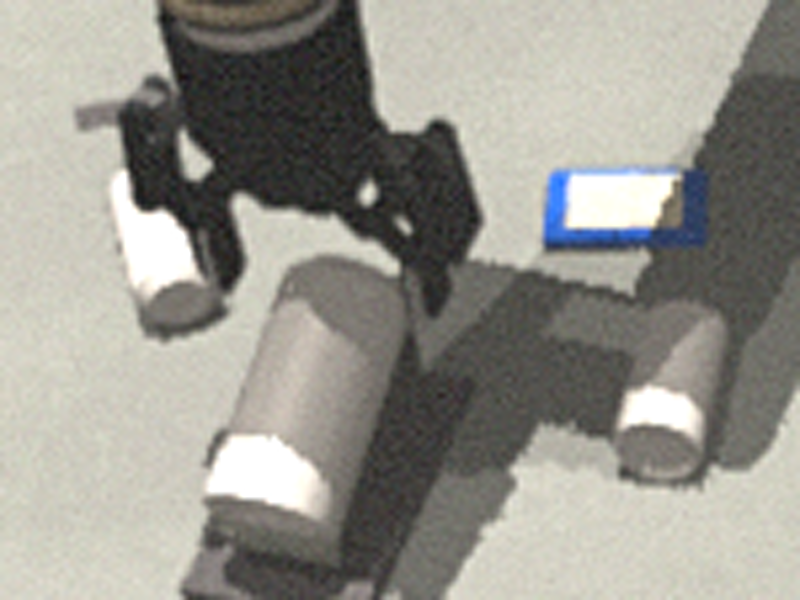

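The fingers straddle the cap, with tips at (230,285) and (432,305). The cap sits about 5 mm off towards the right finger: the gap is about 45 px on the left and 12 px on the right. I'll shift 5 mm along tool +z, then close gently.

```bash
python3 -m jog '[[[0,0,0.5],0],[[0,0,0.5],0],[[0,0,0.5],0]]' 
python3 -m jog '[[[0,0,0],0],[[0,0,0],0],[[0,0,0],0],[[0,0,0],0],[[0,0,0],0],[[0,0,0],0],[[0,0,0],0],[[0,0,0],0],[[0,0,0],0],[[0,0,0],0]]' 4.5 20
python3 -m jog '[[[0,-1,0],0],[[0,-2,0],0],[[0,-3,0],0],[[0,-5,0],0],[[0,-7,0],0],[[0,-9,0],0],[[0,-11,0],0],[[0,-13,0],0],[[0,-14,0],0],[[0,-14,0],0],[[0,-14,0],0],[[0,-14,0],0]]'
python3 - <<'E'
from h import *
s=eyes.snapshot("scene"); print(proj(s,manip.sense()["tcp_pos"]))
cv2.imwrite("pics/d.png",cv2.resize(np.clip(s["frame"][50:200,80:280,::-1]*1.5,0,255).astype(np.uint8),(800,600),interpolation=cv2.INTER_CUBIC))
E
```

```text
t: 3.72
tcp_pos: [0.4903, -0.1929, 0.0584]
tool_rot: [0.683, -0.184, 0.185, -0.682]
force: [0.3, -0.2, 0.0]
finger_gap: 1.003
t: 4.55
tcp_pos: [0.487, -0.1976, 0.0602]
tool_rot: [0.686, -0.184, 0.182, -0.68]
force: [-14.3, -14.3, 19.1]
finger_gap: 0.596
t: 5.55
tcp_pos: [0.4888, -0.1921, 0.1966]
tool_rot: [-0.682, 0.186, -0.184, 0.683]
force: [-0.5, -0.3, -2.6]
finger_gap: 0.561
[155.85918256 152.64980969]
```

View pics/d.png

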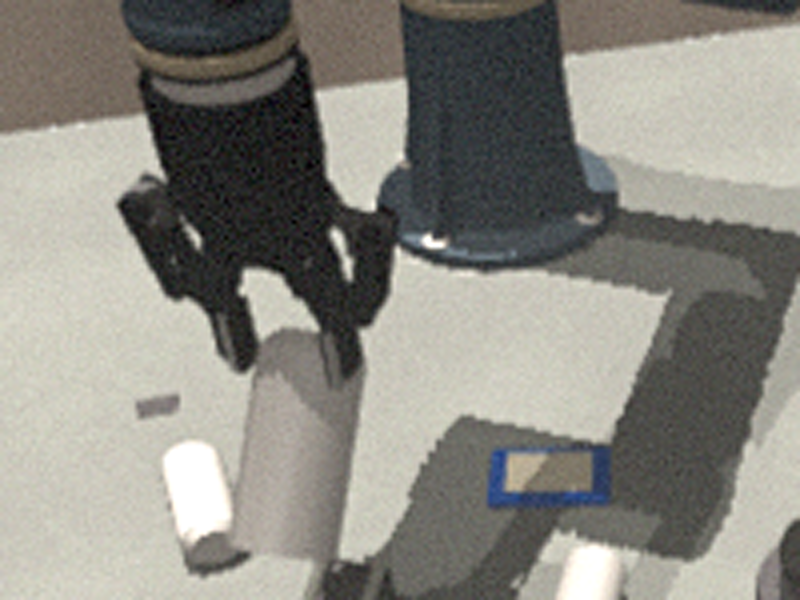

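The cap has come out and is hanging closed end up with its mouth tilting down. The gap of 0.56 (48 mm) is below the full 58 mm diameter, so the grip is high on the cap or near the bevel. I'll check the geometry numerically before going on.

Run:
```python
from h import *
s=np.load("scene.npy",allow_pickle=True).item(); T=np.load("top.npy",allow_pickle=True).item()
def cap(mid,yaw,el=np.radians(20)):
    a=np.array([np.cos(yaw)*np.cos(el),np.sin(yaw)*np.cos(el),-np.sin(el)]); l=np.array([-np.sin(yaw),np.cos(yaw),0]); u=np.cross(a,l)
    if u[2]<0:u=-u
    return a,l,u
def show(mid,yaw):
    mid=np.array(mid);a,l,u=cap(mid,yaw)
    pts={"mouthL":mid+.06*a-.029*l,"mouthR":mid+.06*a+.029*l,"mouthTop":mid+.06*a+.029*u,"shL":mid-.05*a-.029*l,"shR":mid-.05*a+.029*l,"shTop":mid-.05*a+.029*u,"endTop":mid-.06*a+.02*u}
    for k,p in pts.items():
        x=(proj(s,p)-[109,170])*4+1.5; y=(proj(T,p)-[292,177])*4+1.5+[0,300]; print(k,x.round(0),y.round(0))
show((.5165,-.214,.066),-.53)
p=(proj(s,(.488,-.197,.058))-[100,130])*5.33; print("TCP in c",p, "d:",(proj(s,(.4888,-.1921,.1966))-[80,50])*4)
```

```text
mouthL [116. 227.] [286. 400.]
mouthR [211. 245.] [211. 354.]
mouthTop [147. 218.] [266. 361.]
shL [178.  57.] [219. 534.]
shR [269.  72.] [141. 486.]
shTop [209.  43.] [196. 497.]
endTop [219.  35.] [184. 514.]
TCP in c [341.57964788 357.47279826] d: [303.44269448 410.27922367]
```

The cap estimate agrees with both views to 2–3 mm. The open fingertips are about 25–35 mm above the nominal TCP in the picture, so I pinched the cap above its axis. I'll put it back in the cradle by reversing the lift and regrip about 22 mm lower.

```bash
python3 -m jog '[[[0,1,-0.5],0],[[0,2.5,-0.5],0],[[0,4,-0.5],0],[[0,5,-0.5],0],[[0,6,-0.5],0],[[0,6.8,-0.5],0],[[0,7.5,-0.5],0],[[0,8.2,-0.5],0],[[0,8.9,-0.5],0]]'
python3 -m jog '[[[0,0.5,0],0],[[0,1,0],0],[[0,1.5,0],0],[[0,2,0],0],[[0,2.5,0],0],[[0,3,0],0],[[0,3.0,0],0]]'
python3 -m jog '[[[0,0.5,0],0],[[0,1,0],0],[[0,1.5,0],0],[[0,1.8,0],0],[[0,1.8,0],0]]'
python3 - <<'E'
from h import *
s=eyes.snapshot("scene")
cv2.imwrite("pics/e.png",cv2.resize(np.clip(s["frame"][120:270,80:280,::-1]*1.5,0,255).astype(np.uint8),(800,600),interpolation=cv2.INTER_CUBIC))
E
```

```text
t: 6.35
tcp_pos: [0.4876, -0.1975, 0.1084]
tool_rot: [0.683, -0.185, 0.185, -0.682]
force: [-0.3, 0.3, -2.4]
finger_gap: 0.564
t: 6.93
tcp_pos: [0.4874, -0.1973, 0.0779]
tool_rot: [-0.682, 0.185, -0.185, 0.682]
force: [1.0, -0.9, -1.8]
finger_gap: 0.557
t: 7.35
tcp_pos: [0.4885, -0.1991, 0.0643]
tool_rot: [0.684, -0.183, 0.186, -0.681]
force: [-6.5, -0.6, 27.2]
finger_gap: 0.562
```

View pics/e.png

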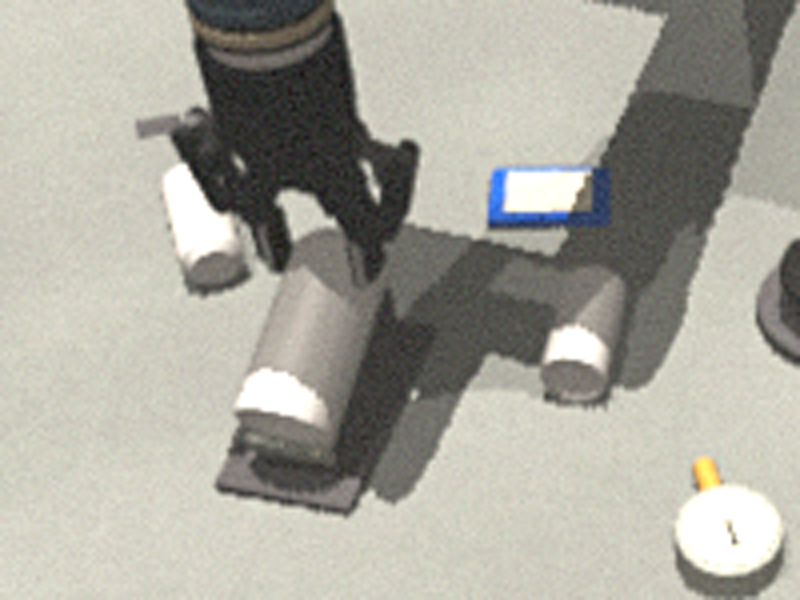

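The cap is back in the cradle, with its rim at the stop plate at (290,440). Next I release it, take a low-cost mask check, and regrip lower.

```bash
python3 -m jog '[[[0,-0.4,0],0],[[0,-0.4,0],0],[[0,-0.4,0],0],[[0,-0.4,0],0],[[0,-0.4,0],0],[[0,-0.4,0],0],[[0,-0.4,0],0],[[0,-0.4,0],0]]' 8.54
python3 - <<'E'
from h import *
go((.4875,-.1973,.036),1.041)
s=eyes.snapshot("scene")
cv2.imwrite("pics/f.png",cv2.resize(np.clip(s["frame"][130:243,100:250,::-1]*1.5,0,255).astype(np.uint8),(800,600),interpolation=cv2.INTER_CUBIC))
E
```

```text
t: 8.07
tcp_pos: [0.4871, -0.1972, 0.0645]
tool_rot: [-0.682, 0.185, -0.185, 0.683]
force: [-0.7, 0.1, -0.1]
finger_gap: 1.001
shift [0.04 2.85 0.01] turn 0.0 dist 2.8
```

View pics/f.png

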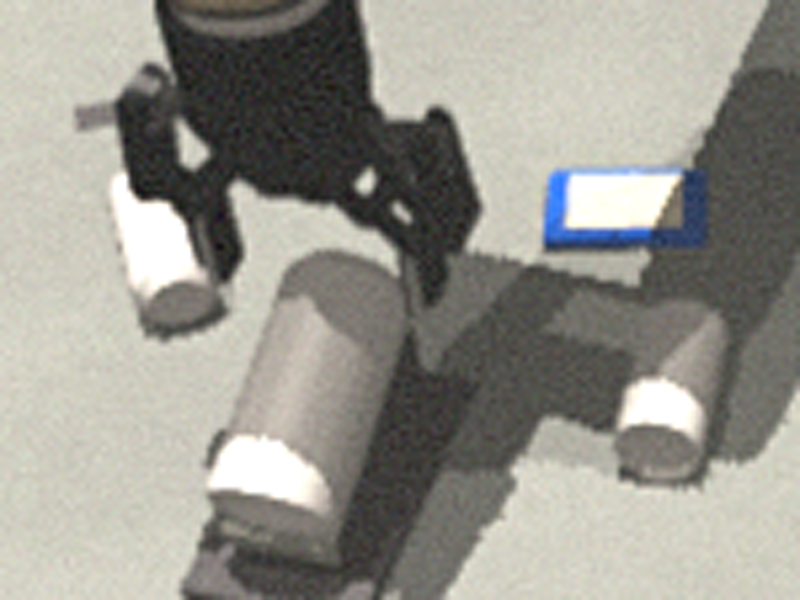

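The cap lies in its cradle as before, with its closed end at (345,252) and mouth at (275,500), and the fingers are open around it. I'll go down 28 mm and regrip.

```bash
python3 -m jog '[[[0,1,0],0],[[0,2,0],0],[[0,2.8,0],0],[[0,2.8,0],0],[[0,2.8,0],0]]' 
python3 -m jog '[[[0,0,0],0],[[0,0,0],0],[[0,0,0],0],[[0,0,0],0],[[0,0,0],0],[[0,0,0],0],[[0,0,0],0],[[0,0,0],0]]' 4.5 20
```

```text
t: 8.53
tcp_pos: [0.4865, -0.1968, 0.0357]
tool_rot: [-0.682, 0.186, -0.184, 0.683]
force: [0.0, -0.1, 0.9]
finger_gap: 0.996
t: 9.2
tcp_pos: [0.4872, -0.1981, 0.0374]
tool_rot: [0.683, -0.185, 0.185, -0.682]
force: [-3.1, -3.4, 4.1]
finger_gap: 0.683
```

The gap is now 58 mm, the full diameter. I'll lift.

```bash
python3 -m jog '[[[0,-0.7,0],0],[[0,-1.5,0],0],[[0,-3,0],0],[[0,-5,0],0],[[0,-7,0],0],[[0,-9,0],0],[[0,-11,0],0],[[0,-13,0],0],[[0,-15,0],0],[[0,-17,0],0],[[0,-18,0],0],[[0,-18,0],0],[[0,-18,0],0],[[0,-18,0],0],[[0,-18,0],0],[[0,-18,0],0]]'
python3 - <<'E'
from h import *
p=manip.sense()["tcp_pos"]; f=[]
for n in("scene","top"):
    s=eyes.snapshot(n); u,v=proj(s,p+[0,0,-.02]).astype(int); print(n,u,v); u=max(u-50,0); v=max(v-75,0)
    f.append(cv2.resize(np.clip(s["frame"][v:v+150,u:u+100,::-1]*1.7,0,255).astype(np.uint8),(400,600),interpolation=cv2.INTER_CUBIC))
cv2.imwrite("pics/g.png",np.hstack(f))
E
```

```text
t: 10.53
tcp_pos: [0.4865, -0.1968, 0.2155]
tool_rot: [-0.682, 0.186, -0.184, 0.683]
force: [0.2, 1.1, -2.6]
finger_gap: 0.68
scene 153 152
top 349 224
```

View pics/g.png

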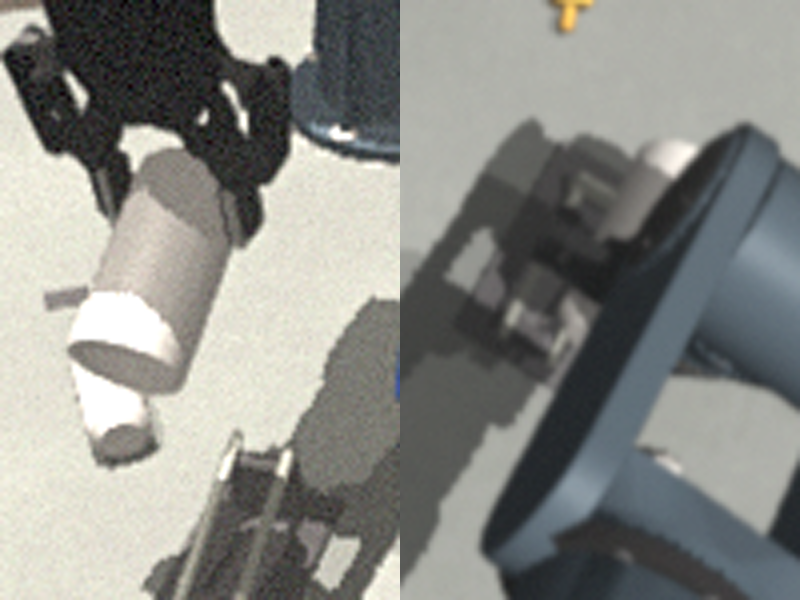

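The cap is held squarely, with pads at the widest part about 25 mm from the closed end at (180,160). Its mouth is still visible at (125,365), so it is only about 20° below level, and pad friction holds it there. I'll let inertia swing it with vertical jerks at the lowest grip, and measure the turn with a mask.

```bash
cat >> h.py <<'E'
def rimtilt():
    # cap silhouette in the scene view: bright neutral, right of / below the gripper, differing from the first picture
    s=eyes.snapshot("scene"); b=np.load("scene.npy",allow_pickle=True).item()["frame"].astype(int); g=s["frame"].astype(int)
    st=manip.sense(); p=st["tcp_pos"]+[0,0,.03]; u,v=proj(s,p)
    m=((abs(g-b).max(2)>14)&(g.min(2)>52)&(g.max(2)-g.min(2)<30)).astype(np.uint8)
    w=np.zeros_like(m); v0,u0=int(v)-35,int(u)-45; w[v0:v0+110,u0:u0+90]=m[v0:v0+110,u0:u0+90]
    w=cv2.morphologyEx(w,cv2.MORPH_OPEN,np.ones((3,3),np.uint8))
    n,lab,stt,ce=cv2.connectedComponentsWithStats(w); k=1+np.argmax(stt[1:,4]); q=(lab==k)
    print("pivot px",(u,v),"bbox",stt[k]); 
    for y in range(v0,v0+110,4):
        c=np.where(q[y])[0]
        if len(c): print(y,c.min(),c.max(),len(c),end=" | ")
    print("\ntorque",st["ft_torque"].round(3)); return s
E
python3 - <<'E'
from h import *
rimtilt()
E
python3 -m jog '[[[0,-4.1,0],0],[[0,-8.2,0],0],[[0,-4.1,0],0],[[0,-8.2,0],0],[[0,-4.1,0],0],[[0,-8.2,0],0],[[0,-4.1,0],0],[[0,-8.2,0],0],[[0,-4.1,0],0],[[0,-4.1,0],0],[[0,-4.1,0],0],[[0,-4.1,0],0]]'
python3 - <<'E'
from h import *
rimtilt()
E
```

```text
pivot px (np.float64(149.00213282340525), np.float64(134.01838619765365)) bbox [ 120  114   42   69 1382]
115 140 150 11 | 119 137 154 18 | 123 136 156 21 | 127 140 157 18 | 131 147 158 12 | 135 145 158 14 | 139 144 160 17 | 143 144 159 16 | 147 145 157 13 | 151 124 156 31 | 155 122 154 32 | 159 120 153 33 | 163 120 151 28 | 167 121 150 29 | 171 122 149 26 | 175 125 146 15 | 179 124 134 11 | 
torque [ 0.02   0.059 -0.007]
t: 11.68
tcp_pos: [0.4879, -0.1977, 0.2586]
tool_rot: [0.683, -0.185, 0.186, -0.682]
force: [-0.0, -1.2, -2.8]
finger_gap: 0.679
pivot px (np.float64(144.43460527793482), np.float64(116.90277507252013)) bbox [ 114   95   43   65 1412]
97 135 148 14 | 101 132 150 19 | 105 131 152 22 | 109 138 152 15 | 113 142 153 12 | 117 140 154 15 | 121 139 156 18 | 125 136 155 20 | 129 136 154 19 | 133 119 152 34 | 137 117 151 34 | 141 114 149 35 | 145 114 148 31 | 149 114 146 26 | 153 121 145 25 | 157 126 143 18 | 
torque [-0.04   0.005 -0.036]
```

The jerks changed nothing, so friction holds the cap. The fixed thick post can turn it instead. I approach radially with the cap's lower rim edge meeting the post's near side at about 78 mm, between the ring and the taper. Then I move forward and up so the cap rotates mouth-down around the post.

Run:
```python
from h import *
print(manip.sense()["q"].round(2)); go((.371,.223,.25),2.115)
```

```text
[-0.6   0.33  1.61 -0.    1.19 -1.64]
shift [-31.4    0.83  30.4 ] turn -1.074 dist 43.7
```

```bash
python3 -m jog '[[[-2,0.8,2],-0.06],[[-4.5,0.8,4.5],-0.15],[[-7,0.8,7],-0.24],[[-9.5,0.8,9.3],-0.34],[[-12,0.8,11.7],-0.43],[[-14.5,0.8,14],-0.52],[[-17,0.8,16.5],-0.61],[[-19.5,0.8,19],-0.7],[[-22,0.8,21.5],-0.79],[[-24.5,0.8,24],-0.88],[[-27,0.8,26],-0.95],[[-29,0.8,28],-1.02],[[-30.5,0.8,29.5],-1.06],[[-31.4,0.8,30.4],-1.074],[[-31.4,0.8,30.4],-1.074],[[-31.4,0.8,30.4],-1.074],[[-31.4,0.8,30.4],-1.074]]'
python3 - <<'E'
from h import *
go((.371,.223,.10),2.115); s=rimtilt(); cv2.imwrite("pics/h.png",cv2.resize(np.clip(s["frame"][60:210,240:440,::-1]*1.6,0,255).astype(np.uint8),(800,600),interpolation=cv2.INTER_CUBIC))
E
```

```text
t: 13.15
tcp_pos: [0.3708, 0.2235, 0.2509]
tool_rot: [0.681, 0.191, -0.189, -0.681]
force: [0.2, -0.4, -1.9]
finger_gap: 0.679
shift [-0.05 15.09 -0.03] turn -0.0 dist 15.1
pivot px (np.float64(314.7876457464498), np.float64(65.30899718053138)) bbox [ 269   50   90   90 4373]
50 316 319 4 | 54 314 324 11 | 58 314 330 17 | 62 313 343 20 | 66 313 348 19 | 70 312 348 21 | 74 310 349 33 | 78 269 358 70 | 82 269 358 79 | 86 271 358 80 | 90 275 358 70 | 94 269 357 70 | 98 269 353 84 | 102 269 354 81 | 106 269 354 79 | 110 269 358 78 | 114 269 330 55 | 118 269 338 56 | 122 269 343 44 | 126 269 345 31 | 130 269 348 23 | 134 269 358 36 | 138 269 358 24 | 
torque [-0.003  0.043  0.004]
```

```bash
python3 -m jog '[[[0,2,0],0],[[0,4.5,0],0],[[0,7,0],0],[[0,9.5,0],0],[[0,12,0],0],[[0,14,0],0],[[0,15,0],0],[[0,15,0],0],[[0,15,0],0]]'
python3 - <<'E'
from h import *
s=eyes.snapshot("scene"); t=eyes.snapshot("top")
for z in(.115,): print((proj(s,(.4698,.2827,z))-[250,60])*4)
p=manip.sense()["tcp_pos"]+[0,0,.041]; a=np.array([.856,.517,0]); print("pivot",(proj(s,p)-[250,60])*4)
for th in(15,20,25,30):
    th=np.radians(th); ax=a*np.cos(th)-np.array([0,0,np.sin(th)]); n=a*np.sin(th)+np.array([0,0,np.cos(th)]); print(np.degrees(th),[((proj(s,p+.095*ax+k*n)-[250,60])*4).round(0) for k in(-.029,.029)])
cv2.imwrite("pics/i.png",cv2.resize(np.clip(s["frame"][60:210,250:450,::-1]*1.6,0,255).astype(np.uint8),(800,600),interpolation=cv2.INTER_CUBIC))
E
```

```text
t: 13.95
tcp_pos: [0.3706, 0.2231, 0.0997]
tool_rot: [0.681, 0.189, -0.19, -0.681]
force: [-0.1, 0.1, -3.3]
finger_gap: 0.682
[374.2320584  313.81711743]
pivot [236.59828798 212.74739109]
14.999999999999998 [array([329., 326.]), array([362., 267.])]
20.0 [array([322., 331.]), array([359., 277.])]
25.0 [array([314., 335.]), array([356., 288.])]
29.999999999999996 [array([305., 339.]), array([352., 297.])]
```

View pics/i.png

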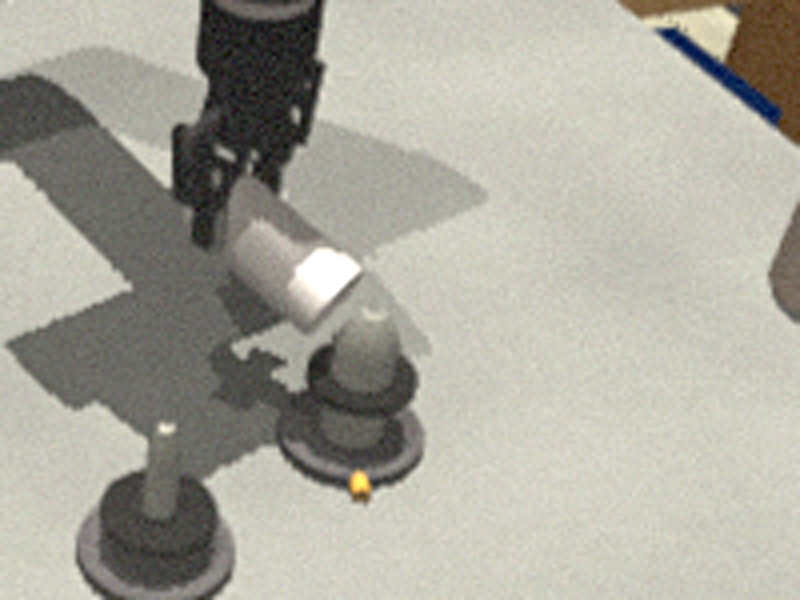

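The view shows the upper rim at (360,270), just above the post tip at (373,314), which matches the prediction. The lower rim is at (308,332), short of the post. I start the turn in small steps.

```bash
python3 -m jog '[[[0.5,0,0],0],[[1,0,0],0],[[1.5,0,0],0],[[1.9,-0.4,0],0],[[2.3,-0.8,0],0],[[2.75,-1.3,0],0],[[3.2,-1.6,0],0],[[3.6,-1.9,0],0],[[4,-2.15,0],0],[[4.4,-2.4,0],0],[[4.4,-2.4,0],0]]'
python3 - <<'E'
from h import *
print(manip.sense()["ft_torque"].round(2)); s=eyes.snapshot("scene"); g=s["frame"]; np.save("s2.npy",s,allow_pickle=True)
b=np.load("scene.npy",allow_pickle=True).item()["frame"]
for v in range(96,170,3): print(v," ".join(f"{int(x):3d}" for x in g[v,296:364:3].mean(1)))
E
```

```text
t: 14.97
tcp_pos: [0.4081, 0.247, 0.1245]
tool_rot: [-0.681, -0.19, 0.19, 0.681]
force: [-3.6, -1.2, 0.0]
finger_gap: 0.681
[-0.34  0.8   0.04]
96 103 106 104 106  57  31  28  33  67 104  24  57  24  27  63 108 102 103 100 106 115 124 124
99 125 113 111 104  60  24  24  28  31  26  28  34  25  47 102 103 105 105 102 104 102 105 123
102 125 123 123 129  69  30  34  26  63  26  63  68  24  63 101  99 102 100 103 106 106 105 102
105 124 128 126 127  70  33  26  30  33  44  74  77  51  79 101 100 101  99  98 101 102 105 101
108 123 128 124 126 110  30  20  31  27  82  72  76  73  93 106 102  99 104 101 104 102 101 105
111  61 129 122 123 130  80  30  25  54  84  85  76  76  77 105 102 108 107 101 104 105 104 107
114  65  62 125 120 107  87  18  27  57  77  83  83  73  66  98 100 101 103 102 104 105 126 127
117  69  67  60 116 101 101  15  24  59  74  79 109  94  73  72 108 103 105 117 123 126 128 128
120  60  60  65  61 108 113  69  34  59  74  95 102 103  92  71  85 101 127 128 125 125 127 132
123  68  59  58  60  57 108 107  67  66  79  87  93 100 100  81  69 104 102 122 127 122 125 12
[... 741 characters left out ...]
  57  67  92 105 106 107 106
150  66  63  64  66  62  61 107 120 114 102  97  26  35  55  57  63  66  62  33  99 105 104 105
153  70  68  63  64  63  61  65  67 105 105  71  35  30  52  56  60  65  54  35  44 104 103 105
156  66  66  63  68  64  64  69  46  46  91  42  33  23  38  61  65  61  40  37  46 103 105 105
159  62  64  62  61  61  62  62  65  40  36  37  26  32  30  37  35  37  40  42  71 109 120 123
162  64  67  62  57  66  67  61  65  35  40  38  41  48  29  32  32  34  33  64 106 127 126 127
165  67  71 101  69  66  61  62  59  54  42  45  40  59  54  60  61  57  34  65  71 125 122 123
168  79 131 109  65  67  64  69  66  41  48  49  33  52  59  54  59  54  38  50  68 110 123 127
```

It is in contact at about 4 N and the cap is turning over the post tip. I'll continue the arc.

```bash
python3 -m jog '[[[0.4,-0.2,0],0],[[0.8,-0.4,0],0],[[1.2,-0.55,0],0],[[1.6,-0.75,0],0],[[2,-0.9,0],0],[[2.4,-1.0,0],0],[[2.8,-1.05,0],0],[[3.2,-1.1,0],0],[[3.2,-1.1,0],0]]'
python3 -m jog '[[[0.4,-0.07,0],0],[[0.8,-0.1,0],0],[[1.2,-0.12,0],0],[[1.6,-0.15,0],0],[[2,-0.15,0],0],[[2.4,-0.1,0],0],[[2.4,-0.1,0],0]]'
python3 - <<'E'
from h import *
print(manip.sense()["ft_torque"].round(2)); s=eyes.snapshot("scene"); g=s["frame"]
for v in range(90,172,3): print(v," ".join(f"{int(x):3d}" for x in g[v,305:370:3].mean(1)))
E
```

```text
t: 15.77
tcp_pos: [0.4362, 0.2638, 0.135]
tool_rot: [-0.681, -0.191, 0.189, 0.681]
force: [-1.6, -0.5, -1.0]
finger_gap: 0.683
t: 16.35
tcp_pos: [0.4565, 0.2762, 0.1357]
tool_rot: [-0.681, -0.19, 0.19, 0.681]
force: [-2.6, -0.3, -1.0]
finger_gap: 0.681
[-0.15  0.55  0.07]
90 111 107 109 108 103 106 108 108 106 107 125  45  45  23  28  11  17  24  50  28 134 124
93 107 107 109 110 103 103 105 104  85  33  43  42  25  20  28  25  23  22  27  43 127 124
96 110 109 104 107 107 104 101 108  31  40  44  31  22  21  30  24  22  22  28  91 125 123
99 106 103 103 102 102 105 103 106  32  46  27  31  68  36  22  32  29  28 106 115 130 122
102 128 122 112 107 102 103 100 110  29  33  18  25  25  44  25  26  23  47 110 104 107 120
105 125 125 126 125 120 110 102 103  26  32  24  21  42  30  43  48  21 108 102 100 102 100
108 128 125 124 126 125 126 124 124  23  30  29  32  29  56  74  74  25 108 101 107 107 102
111 129 126 126 126 130 125 118 105  32  23  21  27  27  78  73  76  37 108 106 104 106 105
114 131 127 128 127 106 110 101 105  68  39  29  21  41  74  77  71  74 108 108 107 115 125
117
[... 1044 characters left out ...]
  25  30  71  76  74  78  81  48 119 124 123 110 101 104
153  68  69  64  62  63  76 127  81  31  31  58  60  57  61  57  27  46 105 102 101 106 101
156  67  67  64  66  68  66  66  97  31  34  43  58  58  67  40  27  39 101 101 102 102 106
159  61  63  66  67  64  66  45  48  34  27  35  30  31  16  25  30  71 109 104 102 103  97
162  69  68  65  61  59  49  45  41  41  46  38  26  32  34  30  46  99 108 105 102 106 104
165  66  66  64  69  67  52  50  45  42  52  59  55  61  57  37  59  69 106 104 105 105 106
168  65  69  63  61  64  78  46  51  38  57  58  62  59  49  36  41  66  96 107 110 107 108
171  68  65  60  72 123  43  47  50  45  30  43  52  42  37  31  34  36  94 102 108 108 107
```

The cap's edges are nearly vertical, with its rim at row 151 around the post and the ring just below it. I'll finish centring over the post.

```bash
python3 -m jog '[[[0.4,0,0],0],[[0.8,0.05,0],0],[[1.2,0.1,0],0],[[1.5,0.15,0],0],[[1.5,0.15,0],0],[[1.5,0.15,0],0]]'
python3 - <<'E'
from h import *
print(manip.sense()["ft_torque"].round(2)); s=eyes.snapshot("scene"); g=s["frame"]
p=manip.sense()["tcp_pos"]; print(proj(s,p))
for z in(.07,.08,.09,.14,.16): print(z,[proj(s,p*[1,1,0]+np.array([.319*k,.948*k,z])).round(1) for k in(-.029,.029)])
for v in range(99,162,3): print(v," ".join(f"{int(x):3d}" for x in g[v,316:370:2].mean(1)))
E
```

```text
t: 16.9
tcp_pos: [0.4688, 0.2835, 0.1342]
tool_rot: [-0.681, -0.19, 0.19, 0.681]
force: [-2.4, -0.9, -2.5]
finger_gap: 0.683
[-0.11  0.37  0.02]
[344.87674738 132.2341059 ]
0.07 [array([330.2, 151.2]), array([351.5, 151.6])]
0.08 [array([330.7, 148.3]), array([352.2, 148.7])]
0.09 [array([331.2, 145.4]), array([352.9, 145.8])]
0.14 [array([334. , 130.2]), array([356.5, 130.6])]
0.16 [array([335.2, 123.8]), array([358. , 124.2])]
99 108 101 101 108 102 100  98 103 107  41  26  46  41  38  27  22  25  24  29  33  24  24  33  21  34  71 130
102 108 103 108 102 103 109 105 103 108  35  34  39  33  23  27  61  69  22  27  29  28  20  19  23 110 108 122
105 125 110 103 101 102 103 105 102 103  31  27  31  27  30  19  25  39  26  25  24  23  26  39  89 105 108 106
108 124 122 123 127 126 114 107 108  98  24  31  23  23  30  31  38  33  29  50  73  24  22  83 107 109 103 102
111 125 126 126 126 126 118 106 106  96  19  20  19  30  28  41  31  39  72  68  75  66  26 107 105 112 105 106
114 128 132 121 105 103 104 104 108  94  31  27  32  29  23  27  25  61  78  79  73  70  49 113 106 109 107 
[... 983 characters left out ...]
 101 103 105 103 101 103 108
144  65  66  95 124 129 126 118 107  72  73  83  74  70  74  74  73  74  76  70  98 107 106 104 105 103 107 104
147 128 131 127 121 122 129 108  30  74  77  83  73  76  68  75  72  72  72  69 106 102 108 128 127 122 108 110
150 121 120 123 122 122 116  26  20  43  78  78  77  73  73  69  75  77  69  73 126 120 126 130 123 122 124 113
153 110 105  64 108 129  81  29  26  34  52  57  69  65  71  71  74  56  23  17  91 126 123 126 115 114 116 106
156  64  67  68  67  68  57  34  27  35  34  49  59  57  63  57  59  33  26  28  81 117 115 101  99 105 108 101
159  62  61  66  49  44  44  32  28  29  23  25  30  32  24  30  21  29  26  35 107 104 103 103 108  99 103 101
```

The cap edges are within about 5° of vertical and the rim is around the post below its top, with the ring untouched. I nudge 3 mm forward and lower gently onto the ring.

```bash
python3 -m jog '[[[0.2,0,0],0],[[0.3,0.2,0],0],[[0.3,0.4,0],0],[[0.3,0.6,0],0],[[0.3,0.8,0],0],[[0.3,0.8,0],0]]'
python3 -m jog '[[[0,0.2,0],0],[[0,0.4,0],0],[[0,0.6,0],0],[[0,0.6,0],0]]'
python3 -m jog '[[[0,0.15,0],0],[[0,0.3,0],0],[[0,0.45,0],0],[[0,0.6,0],0],[[0,0.6,0],0]]'
```

```text
t: 17.45
tcp_pos: [0.4708, 0.2848, 0.1258]
tool_rot: [-0.681, -0.19, 0.19, 0.681]
force: [-1.3, -0.5, -2.9]
finger_gap: 0.68
t: 17.78
tcp_pos: [0.4707, 0.2848, 0.1198]
tool_rot: [0.681, 0.19, -0.19, -0.681]
force: [-0.8, 0.3, -2.8]
finger_gap: 0.681
t: 18.2
tcp_pos: [0.4714, 0.285, 0.1145]
tool_rot: [-0.681, -0.19, 0.19, 0.681]
force: [-0.4, -0.2, -0.1]
finger_gap: 0.685
```

Contact with the ring begins at TCP z of about 0.115. I'll press a little with the weak grip so the rim squares itself, then grip firmly.

```bash
python3 -m jog '[[[0,0.1,0],0],[[0,0.2,0],0],[[0,0.3,0],0],[[0,0.3,0],0],[[0,0.3,0],0]]'
python3 -m jog '[[[0,0.1,0],0],[[0,0.1,0],0],[[0,0.1,0],0]]'
python3 - <<'E'
from h import *
print(manip.sense()["force"],manip.sense()["ft_torque"].round(2))
s=eyes.snapshot("scene"); g=s["frame"]
for v in range(114,168,3): print(v," ".join(f"{int(x):3d}" for x in g[v,316:370:2].mean(1)))
E
```

```text
t: 18.62
tcp_pos: [0.4721, 0.2854, 0.1122]
tool_rot: [-0.681, -0.191, 0.189, 0.681]
force: [-0.3, 0.7, 5.4]
finger_gap: 0.68
t: 18.87
tcp_pos: [0.472, 0.2853, 0.1111]
tool_rot: [-0.681, -0.191, 0.189, 0.681]
force: [-0.7, 0.8, 4.3]
finger_gap: 0.681
[-0.74484085  0.83002241  4.26851105] [ 0.06  0.41 -0.07]
114 125 125 128 128 124 126 120 114  98  30  30  38  26  29  26  25  29  22  26  17  21  34  79 112 109 111 109
117 129 128 125 124 117 107 106 110 100  30  34  32  22  24  42  31  35  38  62  70  30  33 111 107 108 107 110
120 127 102 103 105 104 100 105 108  99  19  30  31  28  31  35  22  42  77  70  69  67  58 109 110 110 115 119
123  97 105 102 104 103 109 109 102  91  25  27  27  27  24  32  33  82  73  79  71  49  87 116 126 128 127 129
126  62  79 104 105 106 103 103 108  99  69  66  25  14  20  38  50  79  73  72  74  69 122 127 124 124 124 126
129  61  62  63  72 114 104 106 103 106  73  71  22  26  32  69  67  69  73  70  66 107 104 109 123 129 131 126
132  57  62  62  65  59  58  87 105  90  73  44  30  34  44  56  72  77  71  70  70 106 102 126 124 127 125 124
135  67 
[... 523 characters left out ...]
 100  98 103 113 111 106 103
150  69  90 121 127 125 118  30  47  72  78  80  77  71  78  74  76  73  70  84 109 107 113 125 122 123 122 101
153  63 124 104  77 129  86  18  52  74  82  83  68  70  78  75  79  77  74  34 113 122 122 128 123 117 119 106
156  61  61  64  70  63  45  39  34  75  77  80  73  74  73  76  74  76  71  27  96 125 114 101  99 103 104 103
159  67  66  69  46  41  43  25  21  28  48  69  72  72  75  77  71  56  29  35 101  99 102 104 103 105 107 102
162  68  62  47  41  51  46  32  38  41  31  24  18  32  23  25  17  29  32  71 108 105 100 108 105 107 106 104
165  67  60  50  44  46  48  32  49  56  59  60  50  37  50  56  37  36  45  34  54 107 104 105 105 105 104 106
```

The rim is sitting square and the ring has begun to slide at about 8 N. Now a firm grip and a slow press, watching for the stop.

```bash
python3 -m jog '[[[0,0,0],0],[[0,0,0],0],[[0,0,0],0]]' - 90
python3 -m jog '[[[0,0.15,0],0],[[0,0.3,0],0],[[0,0.45,0],0],[[0,0.6,0],0],[[0,0.75,0],0],[[0,0.9,0],0],[[0,0.9,0],0]]'
python3 -m jog '[[[0,0.1,0],0],[[0,0.2,0],0],[[0,0.3,0],0],[[0,0.3,0],0]]'
```

```text
t: 19.17
tcp_pos: [0.4715, 0.2851, 0.1109]
tool_rot: [-0.681, -0.191, 0.189, 0.681]
force: [-1.5, 0.6, 6.0]
finger_gap: 0.659
t: 19.75
tcp_pos: [0.4714, 0.2851, 0.1016]
tool_rot: [-0.681, -0.19, 0.19, 0.681]
force: [-1.3, 0.1, 3.9]
finger_gap: 0.662
t: 20.08
tcp_pos: [0.4714, 0.2851, 0.0987]
tool_rot: [-0.681, -0.191, 0.19, 0.681]
force: [-1.0, 0.8, 5.3]
finger_gap: 0.66
```

Still sliding. I'll continue in 3 mm bites.

```bash
for i in 1; do :; done; python3 -m jog '[[[0,0.1,0],0],[[0,0.2,0],0],[[0,0.3,0],0],[[0,0.3,0],0]]'
python3 -m jog '[[[0,0.1,0],0],[[0,0.2,0],0],[[0,0.2,0],0]]'
python3 -m jog '[[[0,0.1,0],0],[[0,0.2,0],0],[[0,0.2,0],0]]'
```

```text
t: 20.42
tcp_pos: [0.4714, 0.2851, 0.0956]
tool_rot: [-0.681, -0.191, 0.19, 0.681]
force: [-0.6, 0.9, 5.0]
finger_gap: 0.658
t: 20.67
tcp_pos: [0.4714, 0.2851, 0.0936]
tool_rot: [-0.681, -0.19, 0.19, 0.681]
force: [-1.4, 0.9, 4.5]
finger_gap: 0.66
t: 20.92
tcp_pos: [0.4714, 0.2851, 0.0916]
tool_rot: [-0.681, -0.191, 0.19, 0.681]
force: [-1.8, -0.3, 4.3]
finger_gap: 0.658
```

```bash
python3 -m jog '[[[0,0.1,0],0],[[0,0.2,0],0],[[0,0.2,0],0]]'
python3 -m jog '[[[0,0.1,0],0],[[0,0.2,0],0],[[0,0.2,0],0]]'
python3 -m jog '[[[0,0.1,0],0],[[0,0.2,0],0],[[0,0.2,0],0]]'
```

```text
t: 21.17
tcp_pos: [0.4714, 0.2851, 0.0896]
tool_rot: [-0.681, -0.191, 0.19, 0.681]
force: [-1.1, -0.4, 5.1]
finger_gap: 0.658
t: 21.42
tcp_pos: [0.4716, 0.2852, 0.0879]
tool_rot: [-0.681, -0.191, 0.189, 0.681]
force: [-1.0, 1.1, 6.0]
finger_gap: 0.657
t: 21.67
tcp_pos: [0.4724, 0.2856, 0.0874]
tool_rot: [-0.681, -0.191, 0.189, 0.681]
force: [-2.7, 1.2, 15.5]
finger_gap: 0.657
```

I feel the stop at TCP z of about 0.0876, with 15.5 N at the wrist plus the weight. I'll add half a millimetre and hold.

```bash
python3 -m jog '[[[0,0.05,0],0],[[0,0.05,0],0],[[0,0.05,0],0],[[0,0.05,0],0],[[0,0.05,0],0],[[0,0.05,0],0]]'
```

```text
t: 22.17
tcp_pos: [0.4725, 0.2857, 0.0873]
tool_rot: [-0.681, -0.192, 0.188, 0.681]
force: [-2.3, 0.9, 17.8]
finger_gap: 0.663
```

Held at about 20.6 N on the ring for 0.5 s. Next: unload, release, check, then go up.

```bash
python3 -m jog '[[[0,-0.15,0],0],[[0,-0.3,0],0],[[0,-0.35,0],0],[[0,-0.35,0],0],[[0,-0.35,0],0]]' - 20
python3 -m jog '[[[0,0,0],0],[[0,0,0],0],[[0,0,0],0],[[0,0,0],0],[[0,0,0],0],[[0,0,0],0],[[0,0,0],0],[[0,0,0],0]]' 8.54
python3 -m jog '[[[0,-1,0],0],[[0,-3,0],0],[[0,-6,0],0],[[0,-10,0],0],[[0,-13,0],0],[[0,-16,0],0],[[0,-18,0],0],[[-5,-20,0],0],[[-9,-20,0],0],[[-9,-20,0],0],[[-9,-20,0],0]]'
python3 - <<'E'
from h import *
s=eyes.snapshot("scene"); t=eyes.snapshot("top"); c=lambda g,u,v:cv2.resize(np.clip(g["frame"][v:v+150,u:u+100,::-1]*1.6,0,255).astype(np.uint8),(400,600),interpolation=cv2.INTER_CUBIC)
cv2.imwrite("pics/j.png",np.hstack([c(s,290,70),c(t,105,150)]))
for q,z in(((.4698,.2827),.02),((.4698,.2827),.15)): print((proj(s,(*q,z))-[290,70])*4,(proj(t,(*q,z))-[105,150])*4+[400,0])
b=np.load("scene.npy",allow_pickle=True).item()["frame"].astype(int); d=abs(s["frame"].astype(int)-b).max(2)
for n,(u,v) in {"tag":(340,265),"gauge":(410,395),"stem":(268,465),"gasket":(562,376)}.items(): u,v=int(u*.64),int(v*.64); print(n,(d[v-20:v+20,u-18:u+18]>40).sum())
E
```

```text
t: 22.58
tcp_pos: [0.4711, 0.2849, 0.0881]
tool_rot: [-0.681, -0.19, 0.19, 0.681]
force: [-1.0, 0.8, 2.1]
finger_gap: 0.664
t: 23.25
tcp_pos: [0.4709, 0.2848, 0.0883]
tool_rot: [0.681, 0.19, -0.19, -0.681]
force: [0.2, 0.1, -0.3]
finger_gap: 0.996
t: 24.17
tcp_pos: [0.3906, 0.237, 0.2893]
tool_rot: [0.681, 0.19, -0.19, -0.681]
force: [1.0, 0.0, -0.1]
finger_gap: 0.998
[191.54394096 382.12931612] [600.71732596 307.55529011]
[223.37545432 230.16689756] [555.5577483  307.04854301]
tag 0
gauge 0
stem 0
gasket 0
```

View pics/j.png

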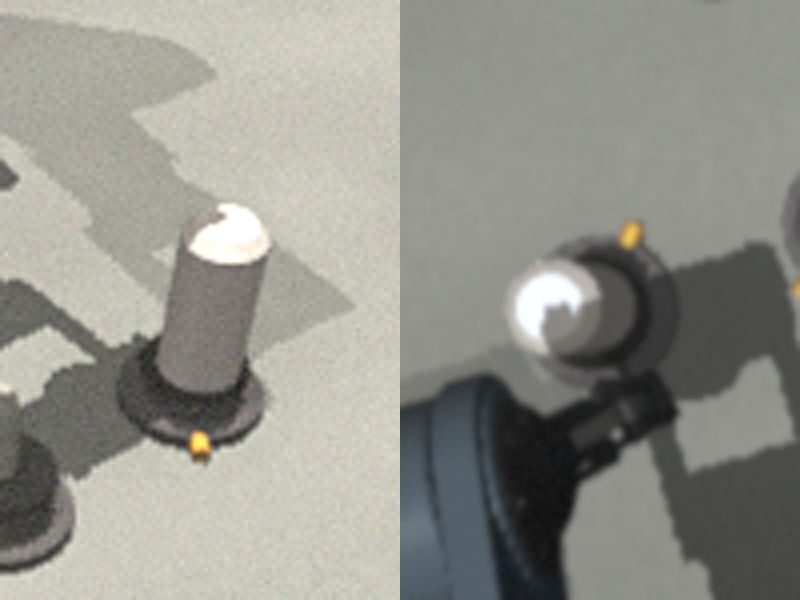

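The cap stands upright on the lowered ring. Its closed end is at (232,232) in the scene crop (predicted about (223,230)) and at (553,307) in the top crop (predicted (556,307)). The gripper is clear and the bystanders are unchanged. I'll hand in.

```bash
python3 -c "
from station import workorder; print(workorder.sign_off())"
```

```text
the job is handed in; nothing more can be done
None
```

The cap is standing mouth-down on the seat ring around the thick post, pressed to the stop and released. I handed the job in at about 24 s; no verdict is reported.

- **What I did:**
  - The first grip was too high on the cap, so I put it back in the cradle and regripped 28 mm lower at the full 58 mm diameter.
  - The cap did not swing down under gravity or quick vertical jerks. I levered its lower rim against the thick post with about 4 N, in an arc that turned it mouth-down over the post.
  - I then pushed the ring down. The stop came about 26 mm below first contact, and I held about 20 N there for 0.5 s before letting go and backing off.
- **Last checks:**
  - The cap looks upright on the lowered ring and the robot is clear.
  - In the top view the closed end is within about 1 mm of where I expected it. In the scene view it is about 5 mm off sideways, so the two views disagree slightly. Some of that is within the camera calibration, and the cap has only about 4 mm of play on the post.
  - The picture comparison shows no change at the tag holder, gauge, valve stem or gasket.
- **Not measured:** I did not measure the final tilt or the ring's position separately; I judged them from the pictures and the arm's travel. The contact force on the ring is the wrist force plus the cap's weight.

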